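# Pin a pack of brass plates on the filing jig

## Robot

A 6-joint arm with a two-finger parallel gripper is mounted at the origin on the work surface. World frame = base frame: x ahead of the robot, y to its left, z up, the work surface at z = 0. Lengths are in m, angles in rad, forces in N, time in s.
With the tool pointing down it reaches from about 0.375 to 0.975 m from the base axis. Payload 3.8 kg.
Tool frame: the origin (TCP) lies between the finger pads; the fingertips stand 17 mm ahead of it and the grasp point (between the pads) lies 2 mm behind it; y points along the fingers, z is the direction in which the jaws open and shut, and the axes are right-handed (so a half turn about y gives the same grasp; the last joint's range is limited). The gripper opens to 85 mm and grips with 20 to 120 N. Pads are 22 mm wide; open, the fingers measure 114 mm over their backs; the gripper's body (76 mm by 85 mm) begins 54 mm behind the grasp point. The pads swing forward as they close: fully open they stand 13 mm farther back than shut.
Start: joints at [1.292, 0.264, 1.604, -0, 1.274, -0.037], TCP at [0.162, 0.655, 0.248] pointing down, gripper open.
Joint ranges: [-2.63, 2.63], [-0.94, 2.18], [0.31, 2.57], [-1.31, 4.45], [0, 2.66], [-2.55, 2.55]. Speed limits (rad/s): [2.57, 2.57, 3.14, 3.14, 3.14, 3.14].

## Interface

Orientations are given as a rotation vector (axis times angle).
In Python, from workcell import bot, eyes, nets gives the robot as it stands. The module is installed in compiled form; this text tells all that it offers.
- The arm moves only by the tool jog_arm, never from a script. Its arguments are lists of equal length, an entry for each row: "turn": the turn, a rotation vector about the tool's x, y, z in rad, a list of three; "slide": the shift along the tool's x, y, z in mm, a list of three; "grip": the opening in per cent of the stroke, from 0 (shut) to 100 (fully open). A call has 1 to 5 rows; each row shifts and turns the commanded pose from where the row before left it, along the tool's axes as they then stand; what a row does not reach is not made up. A row lasts 1/10 s, in which the tool goes at most 50 mm and 8.59 degrees, less where a joint would pass 70% of its speed; a pose out of reach is approached as far as the arm can. A call with a gripper value outside its range is refused whole. The fingers move at their own pace and stop on an object; "newtons" is the grip in N (left out, the last holds). Time passes only in rows, so rows that do not move let the fingers close. It gives the time, the measured TCP pose, the force and the opening at its end, in the units of the state.
- bot.read_state(): the state, without advancing time (a new reading comes with each control period).
- eyes.read_camera(name): name is "scene" or "top"; returns a dict with "img" (480x640x3 uint8, red, green, blue), "depth" (480x640 float32, m along the optical axis (not along the pixel's ray), 0 where there is no reading), "intrinsics" (3x3 intrinsics, pixels), "distortion" ([k1, k2, p1, p2, k3] as OpenCV has them; the pictures are not rectified), "position" and "rotation" of the camera in the world. Camera axes: x right, y down, z forward; pixel columns grow to the right and rows downward; lengths in m; the calibration is good to about 2 mm. A picture is of the moment at which its call begins.
- bot.finish_job(): hands the job in, once; it reports no verdict.
Trained networks look in a picture, given as the dict that the camera call returned (one of the last four; its "shot" number tells which), for a name from the list of things; names that differ only in an ending like _2 or _b are one class to them, and where a whole thing is asked for, a point or a joint stands for the part that bears it (a point fixed in the world has none). Each returns a list of dicts, best first, with "conf" (0 to 1); they miss things now and then, are a little off and sometimes report something else, mostly with a low value. They report only what shows in the picture. A call takes as long as a camera call. They do not tell look-alikes from the thing itself.
- nets.search_frame(thing, picture): "xyz" ([x, y, z] in m, in the coordinates of the camera as it stood for that picture, good to about 4 mm: the middle of the surface that is visible of it).
The state is a dict: "time": time; "q": joint angles; "joint_vel": joint speeds; "joint_torque": joint torques, N m; "tool_pos": TCP position; "tcp_rot": TCP orientation; "wrist_force": force on the tool from outside, world axes, zero at the start; "torque": the same for the moment, N m; "width": opening from 0.0 (shut) to 1.0 (fully open).
Only numpy, scipy, OpenCV 4.12 (cv2) and the standard library are available. Lean on these libraries where they do the work, as an engineer would, in place of code of your own. Each camera call takes 0.05 s, during which the arm holds its last target.

## Task

Square up the three fanned-out brass plates on the filing jig so that their free-end holes line up over the hole in the block, then drop the red-knobbed pin down through all three into the block, fully home with its knob sitting flat on the top plate, so that the pack can be filed as one. Leave the other pin and the tools where they are.

Things in the scene. Friction and masses are not known exactly. Their poses are not given: they have to be found in the camera images.
- jig: Filing jig, fixed to the bench. Plywood foot 190 x 90 x 12 mm; on it a dark wood block 156 long, 28 wide (plates overhang it 3 mm each side), its top 50 mm above the bench. Origin under its centre at bench height; x along the block from dowel to pin hole, y across, z up. A fixed steel dowel, 10 mm, stands 40 mm from the centre towards -x, 26 mm tall above the block; the pin hole is 40 mm towards +x.
- jig_hole (a point): Centre of the mouth of the pin hole in the jig's block, at the block's top (50 mm above the bench), hidden below the plates. The hole goes straight down, 12 mm across, 30 mm deep. Axes as the jig's. The pack of plates over it is 18 mm thick; they start fanned, each up to 9 degrees to either side, so at this hole the pack spreads over at most about 62 mm.
- plate_low_hole (a point): Lowest brass plate: 116 long, 34 wide, 6 thick, 180 g. Its 11 mm hole, 18 mm from one end, sits over the jig's dowel, so it swings about the dowel. This point: centre of its free hole (12 mm, through), half-way up its thickness, 80 mm from the dowel hole, 18 mm from the free end. x from dowel to free end, z up. Flat in the pack, it is 3 mm above jig_hole.
- plate_mid_hole (a point): Middle brass plate: 116 long, 34 wide, 6 thick, 180 g. Its 11 mm hole, 18 mm from one end, sits over the jig's dowel, so it swings about the dowel. This point: centre of its free hole (12 mm, through), half-way up its thickness, 80 mm from the dowel hole, 18 mm from the free end. x from dowel to free end, z up. Flat in the pack, it is 9 mm above jig_hole.
- plate_top_hole (a point): Top brass plate: 116 long, 34 wide, 6 thick, 180 g. Its 11 mm hole, 18 mm from one end, sits over the jig's dowel, so it swings about the dowel. This point: centre of its free hole (12 mm, through), half-way up its thickness, 80 mm from the dowel hole, 18 mm from the free end. x from dowel to free end, z up. Flat in the pack, it is 15 mm above jig_hole.
- pin_knob (a point): Slip pin with the RED knob, 60 g. This point: centre of the knob, a ribbed upright cylinder 22 mm across, 30 mm tall. Under its flat underside is a steel shank 10 mm across, 42 mm long, its last 9 mm tapered to a 4 mm tip. z points from tip to knob. It starts upright in one of the rack's two holes, underside on the rack's top. Fully home, this point is 33 mm above jig_hole.
- pin_tip (a point): Centre of the tip of the red-knobbed pin, 57 mm below the centre of its knob; same axes.
- rack: Pin rack, fixed: plywood foot 70 x 150 x 8 mm under a pale wooden block 46 (x) x 126 (y) mm, its top 55 mm above the bench. Two holes 13 mm across, 45 mm deep, 32 mm either side of its centre along its y axis. Origin under its centre at bench height.
- spare_knob (a point): Centre of the BLACK knob, of the same size, of a second pin standing in the rack's other hole; its 12 mm shank is too thick for this job. To be left alone.
- pliers_mid (a point): Blue-handled pliers lying on the bench, about 160 mm long, 55 mm wide, 12 mm high; the point is about their middle. To be left alone.
- screwdriver_grip (a point): Green-handled screwdriver lying on the bench, 190 mm long; the point is on its handle. To be left alone.
- barrel_mid (a point): Clarinet barrel standing on end, a black tube 34 mm across, 65 mm tall, with a steel ring at each end; the point is its centre. To be left alone.
There are look-alikes about, which are no part of the job. What is shaped like the part that bears plate_top_hole but green or white is not meant.

How it is judged:
By the outcome, as a careful person would: the job done as asked, in the order asked, and still so for the second after the job is handed in, with the robot touching nothing.
It also fails if it takes over 54 s, if anything falls off the work surface, if the arm or the gripper's body presses on something with over 40 N, if the wrist force passes 120 N, or if a joint passes its speed limit or range.

## Working session

There is one attempt and no reset: what is moved stays moved. The work goes in short steps, Python scripts to look and compute and a tool call to move; the robot and the scene stay as the last step left them, time stands still between calls to the robot, and variables do not carry over. Pictures are saved under pics/ and viewed, and the job is handed in when it is done.

Besides the shell and the picture viewer there is one more tool, called after "Emit:" by a JSON object that holds its "op" and its "data", one argument or row to a line. jog_arm: Moves the arm, as the interface text tells. Its arguments: {"type":"object","properties":{"turn":{"type":"array"},"slide":{"type":"array"},"grip":{"type":"array"},"newtons":{"type":"number"}},"required":["turn","slide","grip"]}

```bash
mkdir -p pics; cat > h.py <<'E'
import numpy as np, cv2
from workcell import bot, eyes, nets
from scipy.spatial.transform import Rotation as R
def Rm(p):
    r=np.array(p["rotation"],float)
    return r if r.shape==(3,3) else R.from_rotvec(r).as_matrix()
def c2w(p,x): return Rm(p)@np.array(x)+np.array(p["position"])
def w2px(p,X):
    r=Rm(p); c=r.T@(np.array(X,float).reshape(-1,3)-np.array(p["position"])).T
    o,_=cv2.projectPoints(c.T.copy(),np.zeros(3),np.zeros(3),np.array(p["intrinsics"]),np.array(p["distortion"]))
    return o.reshape(-1,2)
def ray(p,uv):
    q=cv2.undistortPoints(np.array(uv,float).reshape(-1,1,2),np.array(p["intrinsics"]),np.array(p["distortion"])).reshape(-1,2)
    return (Rm(p)@np.c_[q,np.ones(len(q))].T).T
def onz(p,uv,z):
    d=ray(p,uv); o=np.array(p["position"]); return o+d*((z-o[2])/d[:,2:3])
def wmap(p):
    h,w=p["depth"].shape; uu,vv=np.meshgrid(np.arange(w),np.arange(h))
    d=ray(p,np.c_[uu.ravel(),vv.ravel()]); 
    return (np.array(p["position"])+d*p["depth"].reshape(-1,1)).reshape(h,w,3)
def save(n,im): cv2.imwrite("pics/"+n+".png",cv2.cvtColor(im,cv2.COLOR_RGB2BGR))
E
python3 - <<'E'
from h import *
import pickle
for n in ["scene","top"]:
    p=eyes.read_camera(n); save(n+"0",p["img"]); pickle.dump(p,open(n+"0.pkl","wb"))
    print(n,p["position"],p["rotation"],p["intrinsics"])
    for t in ["jig","plate_top_hole","plate_mid_hole","plate_low_hole","pin_knob","rack","spare_knob","barrel_mid"]:
        try:
            for d in nets.search_frame(t,p)[:4]:
                X=c2w(p,d["xyz"]); print(t,round(d["conf"],2),X.round(3),w2px(p,X).round(0))
        except Exception as e: print(t,e)
print(bot.read_state())
E
```

```text
scene [1.11392666 0.23137066 0.84065285] [-1.3187593  -2.3212351   0.82054814] [[510.53393215   0.         317.51310066]
 [  0.         510.53393215 245.89179434]
 [  0.           0.           1.        ]]
jig 0.9 [ 0.542 -0.104  0.015] [[312. 252.]]
plate_top_hole 0.98 [ 0.321 -0.125  0.01 ] [[353. 186.]]
plate_top_hole 0.88 [ 0.522 -0.116  0.073] [[312. 225.]]
plate_top_hole 0.56 [0.61  0.057 0.006] [[366. 312.]]
plate_mid_hole 0.59 [ 0.552 -0.107  0.067] [[309. 238.]]
plate_low_hole 0.32 [0.466 0.19  0.078] [[467. 267.]]
pin_knob 0.76 [0.468 0.191 0.081] [[467. 267.]]
rack 0.71 [0.488 0.228 0.039] [[477. 295.]]
rack 0.6 [ 0.545 -0.101  0.014] [[312. 254.]]
rack 0.17 [ 0.518 -0.115  0.072] [[314. 224.]]
spare_knob 0.51 [0.481 0.253 0.078] [[496. 287.]]
barrel_mid 0.94 [0.699 0.212 0.058] [[427. 375.]]
top [ 0.3641125  -0.09293703  1.00737732] [-2.11001216  2.10922783 -0.15692192] [[498.83835593   0.         313.63663051]
 [  0.         498.83835593 242.11050103]
 [  0.           0.           1.        ]]
jig 0.68 [ 0.492 -0.106  0.018] [[338. 269.]]
plate_top_hole 0.87 [ 0.516 -0.1
[... 541 characters left out ...]
.]]
barrel_mid 0.42 [ 0.553 -0.107  0.063] [[338. 235.]]
{'time': 0.9, 'q': array([ 1.29210697e+00,  2.63876137e-01,  1.60398541e+00,  2.74024326e-06,
        1.27369938e+00, -3.69424797e-02]), 'joint_vel': array([ 0.00029703, -0.00070579,  0.0007228 ,  0.00108684,  0.0006105 ,
        0.00015754]), 'joint_torque': array([-1.93702726e-04, -5.15056264e+01, -3.67726386e+01, -7.81567246e-05,
        6.04498873e-04,  3.09676381e-06]), 'tool_pos': array([0.16162386, 0.65536717, 0.24830371]), 'tcp_rot': array([-1.56241974,  0.18978198, -0.18978576]), 'wrist_force': array([ 0.34944428, -0.04617249,  0.35667212]), 'torque': array([ 0.01006612, -0.03519325, -0.00519984]), 'width': 0.9989146138909168}
```

View pics/scene0.png

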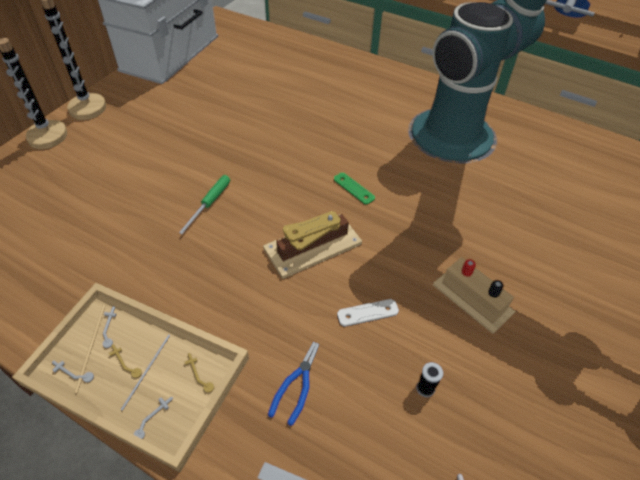

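View pics/top0.png

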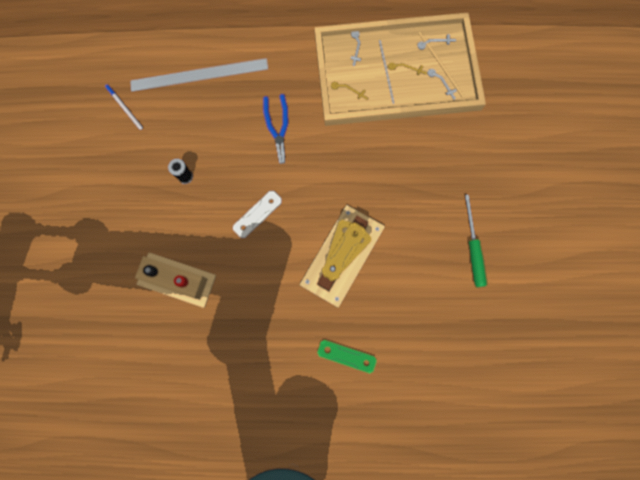

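```bash
python3 - <<'E'
from h import *
import pickle
a=pickle.load(open("top0.pkl","rb"))["img"][200:310,285:400]
b=pickle.load(open("scene0.pkl","rb"))["img"][165:300,235:385]
a=cv2.resize(a,None,fx=5,fy=5,interpolation=cv2.INTER_CUBIC);save("topc",a)
b=cv2.resize(b,None,fx=4,fy=4,interpolation=cv2.INTER_CUBIC);save("scenec",b)
E
```

```text
(no output)
```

View pics/topc.png

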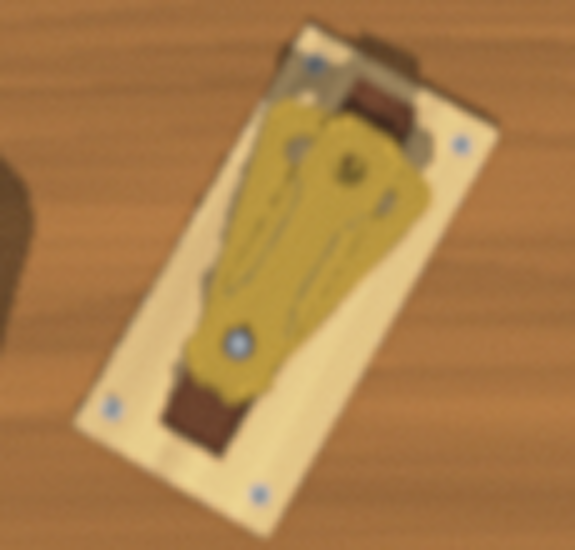

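View pics/scenec.png

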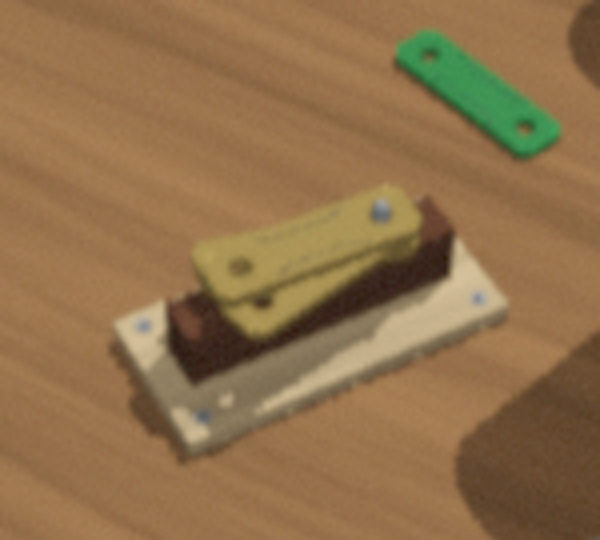

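The scene picture shows the jig with its brass plates at (312,235), the red knob at (469,267) and the black knob at (496,288). Two plates are look-alikes: a green one at (354,188) and a white one at (367,313), both lying on the bench. In the top picture the jig is at (343,255), the red knob at (181,281) and the black knob at (150,270). The brass stack on the dowel is the only pack, and the red knob is the pin I want.

Next I'll fit the jig and rack accurately.

```bash
python3 - <<'E'
from h import *
import pickle
from scipy.optimize import least_squares
P={n:pickle.load(open(n+"0.pkl","rb")) for n in ["top","scene"]}
obs=[]
T=lambda x,y:(285+x/5-0.4,200+y/5-0.4); S=lambda x,y:(235+x/4-.375,165+y/4-.375)
# assoc: jig x -> +world x, y left
L,W=.095,.045
for q,(u,v) in [((L,W,.012),(305,22)),((L,-W,.012),(498,130)),((-L,-W,.012),(268,537)),((-L,W,.012),(75,423))]: obs.append(("top",q,T(u,v)))
obs.append(("top",(-.04,0,.076),T(238,343)))
for q,(u,v) in [((L,-W,.012),(115,325)),((L,W,.012),(185,450)),((-L,W,.012),(508,300))]: obs.append(("scene",q,S(u,v)))
obs.append(("scene",(-.04,0,.076),S(382,209)))
def res(s,only=None):
    r=[]
    for n,q,uv in obs:
        if only and n!=only: continue
        c,k=np.cos(s[2]),np.sin(s[2]); X=[s[0]+c*q[0]-k*q[1],s[1]+k*q[0]+c*q[1],q[2]]
        r+=list(w2px(P[n],X)[0]-uv)
    return r
for o in [None,"top","scene"]:
    f=least_squares(res,[.53,-.11,-.5],kwargs=dict(only=o)); print(o,f.x.round(4),np.round(f.fun,1))
# knob & red pixels
for n in P:
    p=P[n]; im=p["img"].astype(int); M=wmap(p)
    red=(im[...,0]>120)&(im[...,1]<60)&(im[...,2]<60); 
    ys,xs=np.nonzero(red); print(n,"red",len(xs),xs.mean(),ys.mean(),xs.min(),xs.max(),ys.min(),ys.max(), M[red].mean(0).round(4),np.percentile(M[red][:,2],[5,50,95]).round(3))
a=cv2.resize(P["top"]["img"][240:320,125:230],None,fx=6,fy=6,interpolation=cv2.INTER_CUBIC);save("topr",a)
b=cv2.resize(P["scene"]["img"][245:340,425:530],None,fx=6,fy=6,interpolation=cv2.INTER_CUBIC);save("scener",b)
E
```

```text
None [ 0.5218 -0.1157 -0.52  ] [ 0.2  0.7  0.2  0.2  0.2  0.3 -0.3  0.6  0.3 -0.2 -1.1  0.6  1.1 -0.2
  0.2  1.9 -0.4 -0.2]
top [ 0.5224 -0.1154 -0.5197] [ 0.1  0.4  0.1 -0.1  0.1 -0.  -0.4  0.3  0.2 -0.5]
scene [ 0.5206 -0.1163 -0.5182] [-1.   0.2  1.2 -0.7  0.2  1.4 -0.4 -0.8]
top red 53 178.73584905660377 280.4339622641509 174 183 276 285 [0.4622 0.1932 0.0859] [0.084 0.086 0.088]
scene red 26 471.11538461538464 264.0769230769231 466 474 260 268 [0.4618 0.1955 0.0855] [0.083 0.086 0.087]
```

View pics/topr.png

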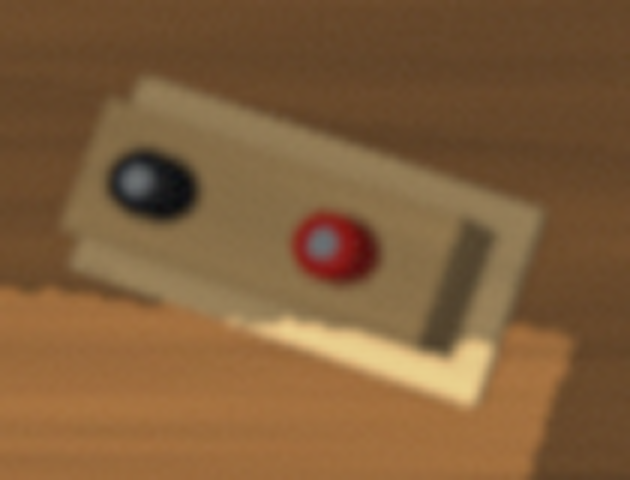

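View pics/scener.png

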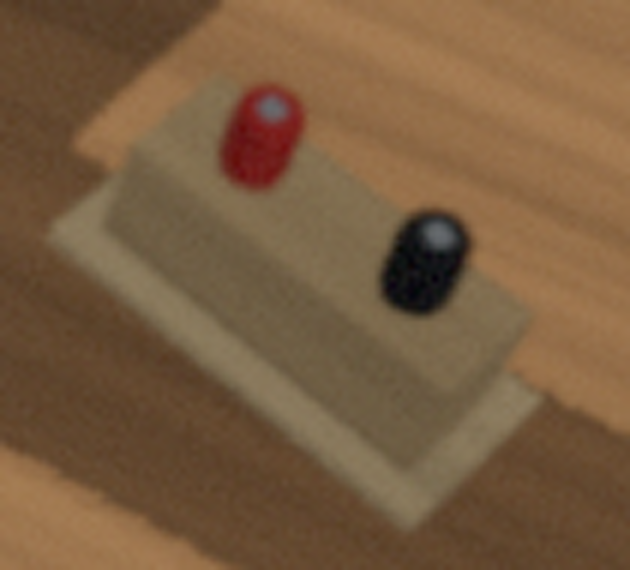

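```bash
python3 - <<'E'
from h import *
import pickle
from scipy.optimize import least_squares
P={n:pickle.load(open(n+"0.pkl","rb")) for n in ["top","scene"]}
T=lambda x,y:(125+x/6-0.42,240+y/6-0.42); S=lambda x,y:(425+x/6-.42,245+y/6-.42)
obs=[]
a,b=.035,.075
# y axis from red to black (image left in top), x axis: y rotated -90 -> up in top image = +x world
for q,(u,v) in [((a,b,.008),(142,75)),((a,-b,.008),(547,207)),((-a,-b,.008),(475,409)),((-a,b,.008),(70,270)),((0,-.032,.085),(322,243)),((0,.032,.085),(138,180))]: obs.append(("top",q,T(u,v)))
for q,(u,v) in [((a,-b,.008),(50,232)),((a,b,.008),(408,531)),((-a,b,.008),(543,398)),((0,-.032,.085),(272,107)),((0,.032,.085),(440,235))]: obs.append(("scene",q,S(u,v)))
def res(s,only=None):
    r=[]
    for n,q,uv in obs:
        if only and n!=only: continue
        c,k=np.cos(s[2]),np.sin(s[2]); X=[s[0]+c*q[0]-k*q[1],s[1]+k*q[0]+c*q[1],q[2]]
        r+=list(w2px(P[n],X)[0]-uv)
    return r
for o in [None,"top","scene"]:
    f=least_squares(res,[.47,.22,-.3],kwargs=dict(only=o)); s=f.x; c,k=np.cos(s[2]),np.sin(s[2])
    print(o,s.round(4),"red",(s[0]+k*.032).round(4),(s[1]-c*.032).round(4),np.round(f.fun,1))
for z,uvt,uvs in [(.085,T(322,243),S(272,107))]:
    print(onz(P["top"],[uvt],z),onz(P["scene"],[uvs],z))
# TCP tool axes
st=bot.read_state(); print(R.from_rotvec(st["tcp_rot"]).as_matrix().round(3))
E
```

```text
None [ 0.4719  0.2236 -0.3134] red 0.4621 0.1932 [ 0.3  0.4 -0.1  0.8  0.1 -0.   0.1 -0.   0.6  0.5  0.4  0.5 -0.3  0.1
  0.9 -0.4 -0.1  0.7 -0.1  1.4 -0.3  1.1]
top [ 0.4727  0.2242 -0.3105] red 0.4629 0.1937 [-0.   0.2 -0.4  0.3 -0.1 -0.5 -0.1 -0.3  0.4  0.1  0.2  0.2]
scene [ 0.4706  0.2232 -0.3211] red 0.4605 0.1929 [-0.1 -0.7  0.6 -1.  -0.2  0.4  0.   0.8 -0.3  0.5]
[[0.46300433 0.19443371 0.085     ]] [[0.45876913 0.19220184 0.085     ]]
[[ 0.971  0.     0.239]
 [-0.239  0.     0.971]
 [-0.    -1.     0.   ]]
```

```bash
cat > plan.py <<'E'
# plan.py x y z yawdeg : yaw = world angle of jaw axis (tool z); prints remaining motion in present tool axes
import sys; from h import *
x,y,z,yaw=map(float,sys.argv[1:5])
st=bot.read_state(); M=R.from_rotvec(st["tcp_rot"]).as_matrix(); p=np.array(st["tool_pos"])
d=np.array([x,y,z])-p; cy=np.degrees(np.arctan2(M[1,2],M[0,2]))
a=np.radians(yaw); T=np.c_[[np.sin(a),-np.cos(a),0],[0,0,-1],[np.cos(a),np.sin(a),0]]
print("t",round(st["time"],2),"pos",p.round(4),"yaw",cy.round(2),"w",round(st["width"],3),"F",np.round(st["wrist_force"],1),"q",np.round(st["q"],2))
print("slide now-axes mm",(M.T@d*1e3).round(1),"slide final-axes mm",(T.T@d*1e3).round(1),"turn rotvec tool",R.from_matrix(M.T@T).as_rotvec().round(4))
E
python3 plan.py 0.5566 -0.1356 0.16 60.2
```

```text
t 0.9 pos [0.1616 0.6554 0.2483] yaw 76.15 w 0.999 F [ 0.3 -0.   0.4] q [ 1.29  0.26  1.6   0.    1.27 -0.04]
slide now-axes mm [ 572.8   88.3 -673.4] slide final-axes mm [ 735.8   88.3 -490.1] turn rotvec tool [-0.      0.2784 -0.    ]
```

Emit:
{"op": "jog_arm", "data": {
  "turn": [
    [0,0.139,0],
    [0,0.139,0],
    [0,0,0],
    [0,0,0],
    [0,0,0]
  ],
  "slide": [
    [32,0,-38],
    [37,0,-33],
    [41,0,-28],
    [41,0,-28],
    [41,0,-28]
  ],
  "grip": [100,100,100,100,100],
  "newtons": 20
}}

```text
time: 1.4
tool_pos: [0.2712, 0.4307, 0.2484]
tcp_rot: [-1.532, 0.407, -0.407]
wrist_force: [0.6, -0.2, 0.0]
width: 1.002
```

Emit:
{"op": "jog_arm", "data": {
  "turn": [
    [0,0,0],
    [0,0,0],
    [0,0,0],
    [0,0,0],
    [0,0,0]
  ],
  "slide": [
    [41,0,-28],
    [41,0,-28],
    [41,0,-28],
    [41,0,-28],
    [41,0,-28]
  ],
  "grip": [100,100,100,100,100]
}}

```text
time: 1.9
tool_pos: [0.3796, 0.2073, 0.2488]
tcp_rot: [-1.531, 0.406, -0.408]
wrist_force: [0.9, 0.7, 0.0]
width: 1.002
```

```bash
python3 plan.py 0.5566 -0.1356 0.16 60.2
```

```text
t 1.9 pos [0.3796 0.2073 0.2488] yaw 60.24 w 1.002 F [0.9 0.7 0. ] q [ 0.44 -0.21  2.09 -0.    1.26 -0.61]
slide now-axes mm [ 323.8   88.8 -210. ] slide final-axes mm [ 324.    88.8 -209.6] turn rotvec tool [-0.0012  0.0008  0.0009]
```

Emit:
{"op": "jog_arm", "data": {
  "turn": [
    [0,0,0],
    [0,0,0],
    [0,0,0],
    [0,0,0],
    [0,0,0]
  ],
  "slide": [
    [40,5,-26],
    [40,11,-26],
    [40,11,-26],
    [40,11,-26],
    [40,11,-26]
  ],
  "grip": [100,100,100,100,100]
}}

```text
time: 2.4
tool_pos: [0.4889, -0.0051, 0.1994]
tcp_rot: [-1.532, 0.407, -0.409]
wrist_force: [1.4, 0.3, 0.2]
width: 1.002
```

Emit:
{"op": "jog_arm", "data": {
  "turn": [
    [0,0,0],
    [0,0,0],
    [0,0,0],
    [0,0,0],
    [0,0,0]
  ],
  "slide": [
    [40,13,-26],
    [40,13,-26],
    [30,13,-20],
    [12,5,-8],
    [0,0,0]
  ],
  "grip": [100,100,100,100,100]
}}

```text
time: 2.9
tool_pos: [0.5542, -0.1345, 0.1543]
tcp_rot: [-1.532, 0.411, -0.408]
wrist_force: [-0.0, 0.4, 0.2]
width: 0.999
```

```bash
python3 plan.py 0.5566 -0.1356 0.052 60.2
```

```text
t 2.9 pos [ 0.5542 -0.1345  0.1543] yaw 60.07 w 0.999 F [-0.   0.4  0.2] q [-0.28  0.15  1.93  0.    1.07 -1.33]
slide now-axes mm [  2.8 102.3   0.3] slide final-axes mm [  2.6 102.3   0.2] turn rotvec tool [ 0.0004 -0.0022 -0.0017]
```

Emit:
{"op": "jog_arm", "data": {
  "turn": [
    [0,-0.002,0],
    [0,0,0],
    [0,0,0],
    [0,0,0],
    [0,0,0]
  ],
  "slide": [
    [2,20,0],
    [0,20,0],
    [0,20,0],
    [0,20,0],
    [0,10,0]
  ],
  "grip": [100,100,100,100,100]
}}

```text
time: 3.4
tool_pos: [0.5546, -0.1321, 0.0643]
tcp_rot: [-1.532, 0.407, -0.403]
wrist_force: [-0.9, 0.6, 0.4]
width: 1.003
```

Emit:
{"op": "jog_arm", "data": {
  "turn": [
    [0,0,0],
    [0,0,0],
    [0,0,0]
  ],
  "slide": [
    [0,10,0],
    [0,2,0],
    [0,0,0]
  ],
  "grip": [100,100,100]
}}

```text
time: 3.7
tool_pos: [0.5562, -0.1338, 0.0536]
tcp_rot: [-1.532, 0.405, -0.406]
wrist_force: [0.0, 0.2, 0.4]
width: 0.999
```

```bash
python3 plan.py 0.5566 -0.1356 0.052 60.2;  python3 - <<'E'
from h import *
import pickle
for n in ["scene","top"]:
    p=eyes.read_camera(n); pickle.dump(p,open(n+"1.pkl","wb"))
    c=p["img"][165:300,235:385] if n=="scene" else p["img"][190:310,270:420]
    save(n+"1c",cv2.resize(c,None,fx=4,fy=4,interpolation=cv2.INTER_CUBIC))
E
```

```text
t 3.7 pos [ 0.5562 -0.1338  0.0536] yaw 60.36 w 0.999 F [0.  0.2 0.4] q [-0.28  0.27  1.99  0.    0.88 -1.33]
slide now-axes mm [ 1.3  1.6 -1.4] slide final-axes mm [ 1.3  1.6 -1.4] turn rotvec tool [-0.0001  0.0027  0.0003]
```

View pics/scene1c.png

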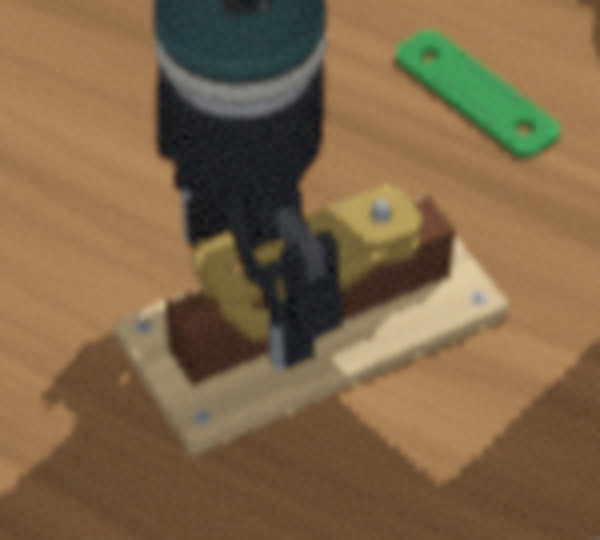

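The near finger, at about (300,300) in the crop, hangs clear outside the plates, level with their holes. I'll make a small correction and then close.

Emit:
{"op": "jog_arm", "data": {
  "turn": [
    [0,0,0],
    [0,0,0],
    [0,0,0],
    [0,0,0],
    [0,0,0]
  ],
  "slide": [
    [1,1,-1.4],
    [0,0,0],
    [0,0,0],
    [0,0,0],
    [0,0,0]
  ],
  "grip": [85,70,60,50,45],
  "newtons": 25
}}

```text
time: 4.3
tool_pos: [0.5598, -0.1407, 0.0572]
tcp_rot: [-1.538, 0.398, -0.413]
wrist_force: [-4.3, -11.9, 16.4]
width: 0.449
```

```bash
python3 plan.py 0.5566 -0.1356 0.052 60.2
```

```text
t 4.3 pos [ 0.5598 -0.1407  0.0572] yaw 60.39 w 0.449 F [ -4.3 -11.9  16.4] q [-0.29  0.27  1.99 -0.01  0.88 -1.34]
slide now-axes mm [-5.3  5.2  2.9] slide final-axes mm [-5.3  5.2  2.8] turn rotvec tool [0.0031 0.0034 0.0105]
```

```bash
python3 - <<'E'
from h import *
import pickle
for n in ["scene","top"]:
    p=eyes.read_camera(n); pickle.dump(p,open(n+"2.pkl","wb"))
    c=p["img"][165:300,235:385] if n=="scene" else p["img"][190:310,270:420]
    save(n+"2c",cv2.resize(c,None,fx=4,fy=4,interpolation=cv2.INTER_CUBIC))
E
python3 plan.py 0.5566 -0.1356 0.052 60.2
```

```text
t 4.4 pos [ 0.5597 -0.1407  0.0572] yaw 60.39 w 0.449 F [ -4.4 -11.8  16.4] q [-0.29  0.27  1.99 -0.01  0.88 -1.34]
slide now-axes mm [-5.3  5.2  2.9] slide final-axes mm [-5.3  5.2  2.9] turn rotvec tool [0.003  0.0034 0.0105]
```

View pics/scene2c.png

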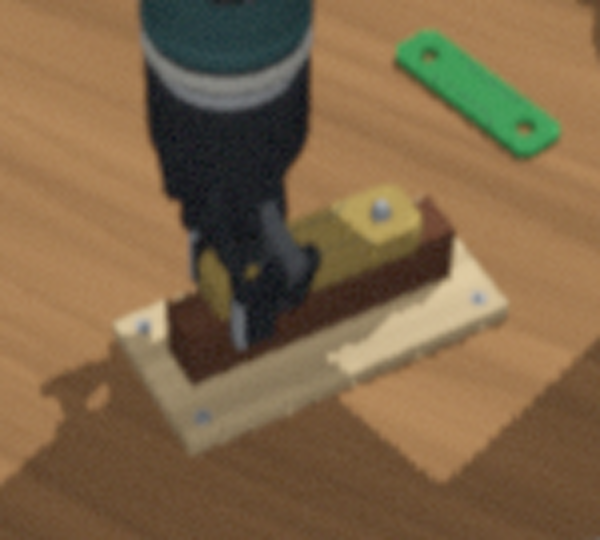

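View pics/top2c.png

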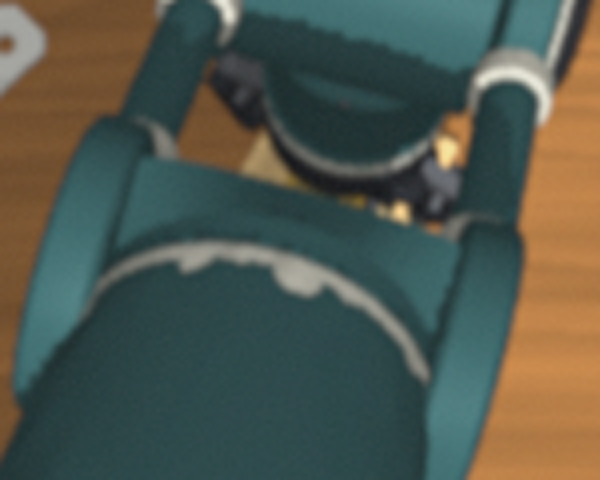

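Emit:
{"op": "jog_arm", "data": {
  "turn": [
    [0,0,0],
    [0,0,0],
    [0,0,0],
    [0,0,0]
  ],
  "slide": [
    [0,-3,0],
    [0,0,0],
    [0,0,0],
    [0,0,0]
  ],
  "grip": [43,40,38,36],
  "newtons": 40
}}

```text
time: 4.8
tool_pos: [0.559, -0.1387, 0.0585]
tcp_rot: [-1.536, 0.4, -0.411]
wrist_force: [-1.4, -8.5, 9.7]
width: 0.391
```

```bash
python3 plan.py 0.5566 -0.1356 0.055 60.2
```

```text
t 4.8 pos [ 0.559  -0.1387  0.0585] yaw 60.36 w 0.391 F [-1.4 -8.5  9.7] q [-0.28  0.26  1.99 -0.    0.88 -1.34]
slide now-axes mm [-3.7  3.5  1.5] slide final-axes mm [-3.7  3.5  1.5] turn rotvec tool [0.0011 0.0028 0.0076]
```

```bash
python3 - <<'E'
from h import *
import pickle
st=bot.read_state(); print(st["torque"],st["wrist_force"])
p=eyes.read_camera("scene"); pickle.dump(p,open("scene3.pkl","wb"))
save("scene3c",cv2.resize(p["img"][195:285,255:365],None,fx=7,fy=7,interpolation=cv2.INTER_CUBIC))
E
```

```text
[-1.33212112  0.26372577 -0.05466092] [-1.3796449  -8.53229884  9.67283079]
```

View pics/scene3c.png

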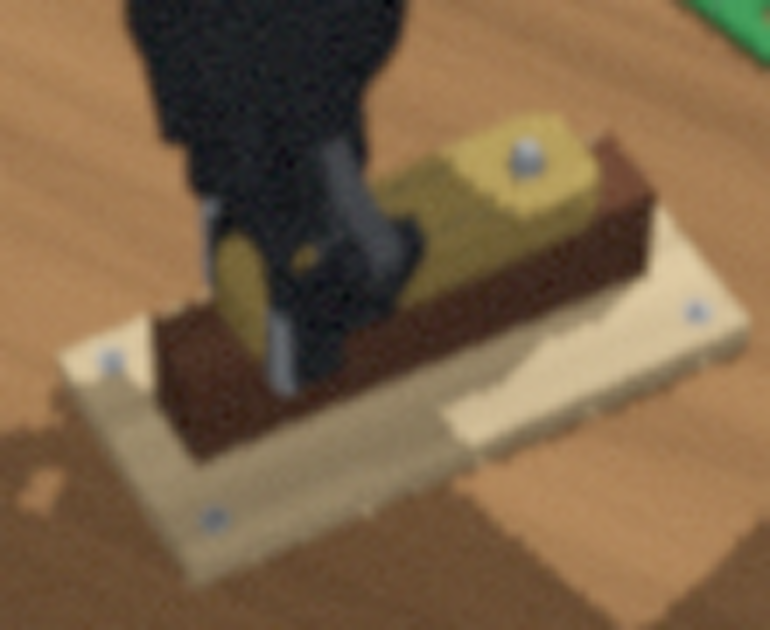

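Emit:
{"op": "jog_arm", "data": {
  "turn": [
    [0,0,0],
    [0,0,0],
    [0,0,0]
  ],
  "slide": [
    [0,-4,0],
    [0,0,0],
    [0,0,0]
  ],
  "grip": [36,36,36]
}}

```text
time: 5.15
tool_pos: [0.5592, -0.138, 0.0604]
tcp_rot: [-1.535, 0.399, -0.411]
wrist_force: [6.1, -6.7, -4.1]
width: 0.389
```

```bash
python3 plan.py 0.5566 -0.1356 0.055 60.2
```

```text
t 5.15 pos [ 0.5592 -0.138   0.0604] yaw 60.38 w 0.389 F [ 6.1 -6.7 -4.1] q [-0.28  0.26  1.99 -0.    0.89 -1.34]
slide now-axes mm [-3.5  5.4  0.8] slide final-axes mm [-3.4  5.4  0.8] turn rotvec tool [-0.0001  0.0032  0.0079]
```

Emit:
{"op": "jog_arm", "data": {
  "turn": [
    [0,0,0],
    [0,0,0],
    [0,0,0],
    [0,0,0],
    [0,0,0]
  ],
  "slide": [
    [0,1.5,0],
    [0,0,0],
    [0,-10,0],
    [0,-40,0],
    [0,-50,0]
  ],
  "grip": [40,60,75,75,60]
}}

```text
time: 5.65
tool_pos: [0.5535, -0.1347, 0.1563]
tcp_rot: [-1.532, 0.412, -0.4]
wrist_force: [1.0, -0.2, -0.2]
width: 0.607
```

```bash
python3 plan.py 0.4621 0.1932 0.16 -18
```

```text
t 5.65 pos [ 0.5535 -0.1347  0.1563] yaw 60.33 w 0.607 F [ 1.  -0.2 -0.2] q [-0.28  0.15  1.92  0.    1.08 -1.34]
slide now-axes mm [-241.7   -2.2  239.7] slide final-axes mm [-283.6   -3.7 -188.2] turn rotvec tool [ 0.0059  1.3672 -0.0051]
```

Emit:
{"op": "jog_arm", "data": {
  "turn": [
    [0,0.137,0],
    [0,0.137,0],
    [0,0.137,0],
    [0,0.137,0],
    [0,0.137,0]
  ],
  "slide": [
    [-24,0,24],
    [-27,0,20.5],
    [-29.5,0,16.5],
    [-31.5,0,12.5],
    [-33,0,8]
  ],
  "grip": [60,60,60,60,60]
}}

```text
time: 6.15
tool_pos: [0.5107, 0.0291, 0.1585]
tcp_rot: [-1.358, 0.938, -0.938]
wrist_force: [0.8, -0.5, 0.6]
width: 0.597
```

Emit:
{"op": "jog_arm", "data": {
  "turn": [
    [0,0.137,0],
    [0,0.137,0],
    [0,0.137,0],
    [0,0.137,0],
    [0,0.137,0]
  ],
  "slide": [
    [-34,0,3.5],
    [-34,0,-1.5],
    [-33.5,0,-6],
    [-32.5,0,-10.5],
    [-30.5,0,-15]
  ],
  "grip": [60,60,60,60,60]
}}

```text
time: 6.65
tool_pos: [0.4648, 0.1933, 0.1585]
tcp_rot: [-1.039, 1.443, -1.442]
wrist_force: [0.7, -0.3, -0.2]
width: 0.596
```

```bash
python3 - <<'E'
from h import *
import pickle
for n in ["scene","top"]:
    p=eyes.read_camera(n); pickle.dump(p,open(n+"4.pkl","wb"))
    c=p["img"][190:290,250:370] if n=="scene" else p["img"][200:310,285:400]
    save(n+"4c",cv2.resize(c,None,fx=6,fy=6,interpolation=cv2.INTER_CUBIC) if n=="scene" else cv2.resize(c,None,fx=5,fy=5,interpolation=cv2.INTER_CUBIC))
E
python3 plan.py 0.4621 0.1932 0.16 -18
```

```text
t 6.75 pos [0.4643 0.1951 0.1585] yaw -18.08 w 0.6 F [-0.1 -1.2  0.2] q [0.35 0.02 2.06 0.   1.07 0.66]
slide now-axes mm [ 2.5 -1.5 -1.6] slide final-axes mm [ 2.5 -1.5 -1.6] turn rotvec tool [ 0.0008 -0.0015 -0.0015]
```

View pics/scene4c.png

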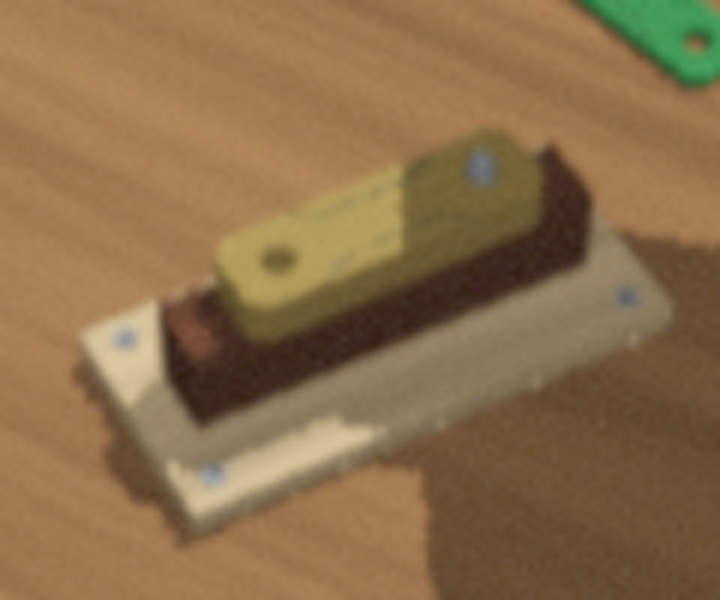

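View pics/top4c.png

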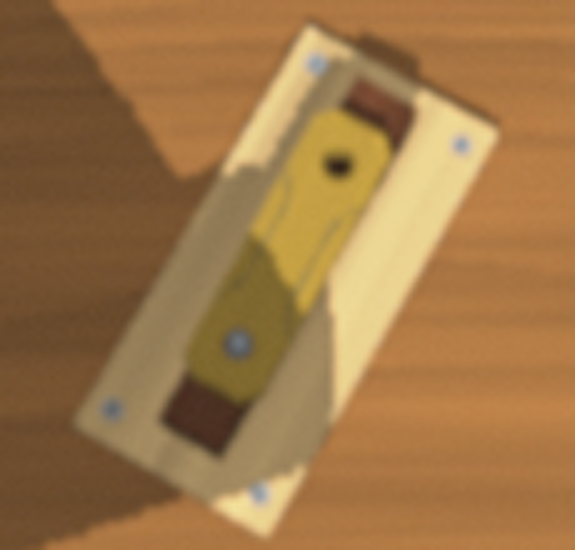

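All three plates are now flush, with one hole showing: (338,165) in the top crop and (278,260) in the scene crop. I'll check the hole's offset against the jig fit for each camera, where the calibration error mostly cancels.

```bash
python3 - <<'E'
from h import *
import pickle
fits={"top":(.5224,-.1154,-.5197),"scene":(.5206,-.1163,-.5182),"all":(.5218,-.1157,-.52)}
P={n:pickle.load(open(n+"4.pkl","rb")) for n in ["top","scene"]}
guess={"top":(285+338/5-.4,200+165/5-.4),"scene":(250+278/6-.4,190+260/6-.4)}
dow={"top":(285+238/5-.4,200+343/5-.4),"scene":(250+482/6-.4,190+166/6-.4)}
for n,p in P.items():
    u,v=guess[n]; g=p["img"].astype(float).mean(2); r=5
    y0,x0=int(round(v)),int(round(u)); sub=g[y0-r:y0+r+1,x0-r:x0+r+1]; w=np.clip(np.percentile(sub,60)-sub-12,0,None)
    yy,xx=np.mgrid[y0-r:y0+r+1,x0-r:x0+r+1]
    c,lab,sts,cen=cv2.connectedComponentsWithStats((w>0).astype(np.uint8)); l=lab[r,r]; w=w*(lab==l)
    uc,vc=(w*xx).sum()/w.sum(),(w*yy).sum()/w.sum()
    for zz,tag in ((.068,"z68"),(.065,"z65")):
        X=onz(p,[(uc,vc)],zz)[0]
        D=onz(p,[dow[n]],.076)[0]
        for f in (n,"all"):
            s=fits[f]; c_,k=np.cos(s[2]),np.sin(s[2]); Rj=np.array([[c_,k],[-k,c_]])
            print(n,tag,"px",round(uc,2),round(vc,2),"guess",np.round((u,v),2),"world",X.round(4),"in jig(",f,") mm",(Rj@(X[:2]-s[:2])*1e3).round(2),"dowel",(Rj@(D[:2]-s[:2])*1e3).round(2))
E
```

```text
top z68 px 352.24 232.69 guess [352.2 232.6] world [ 0.5563 -0.1339  0.068 ] in jig( top ) mm [38.61  0.8 ] dowel [-41.02  -0.22]
top z68 px 352.24 232.69 guess [352.2 232.6] world [ 0.5563 -0.1339  0.068 ] in jig( all ) mm [38.99  1.37] dowel [-40.65   0.33]
top z65 px 352.24 232.69 guess [352.2 232.6] world [ 0.5569 -0.134   0.065 ] in jig( top ) mm [39.21  0.99] dowel [-41.02  -0.22]
top z65 px 352.24 232.69 guess [352.2 232.6] world [ 0.5569 -0.134   0.065 ] in jig( all ) mm [39.58  1.56] dowel [-40.65   0.33]
scene z68 px 295.96 232.87 guess [295.93 232.93] world [ 0.554  -0.1351  0.068 ] in jig( scene ) mm [38.31  0.25] dowel [-38.77   3.01]
scene z68 px 295.96 232.87 guess [295.93 232.93] world [ 0.554  -0.1351  0.068 ] in jig( all ) mm [37.57 -0.8 ] dowel [-39.52   1.83]
scene z65 px 295.96 232.87 guess [295.93 232.93] world [ 0.5518 -0.1365  0.065 ] in jig( scene ) mm [37.13 -2.06] dowel [-38.77   3.01]
scene z65 px 295.96 232.87 guess [295.93 232.93] world [ 0.5518 -0.1365  0.065 ] in jig( all ) mm [36.39 -3.11] dowel [-39.52   1.83]
```

Emit:
{"op": "jog_arm", "data": {
  "turn": [
    [0,0,0],
    [0,0,0],
    [0,0,0],
    [0,0,0],
    [0,0,0]
  ],
  "slide": [
    [2,20,-1.5],
    [0.5,30,0],
    [0,25,0],
    [0,8,0],
    [0,0,0]
  ],
  "grip": [60,60,60,60,60],
  "newtons": 20
}}

```text
time: 7.25
tool_pos: [0.4624, 0.189, 0.0738]
tcp_rot: [-1.046, 1.44, -1.438]
wrist_force: [1.2, -0.6, 0.5]
width: 0.601
```

```bash
python3 plan.py 0.4621 0.1932 0.075 -18;python3 - <<'E'
from h import *
p=eyes.read_camera("scene")
save("scene5c",cv2.resize(p["img"][200:320,410:540],None,fx=5,fy=5,interpolation=cv2.INTER_CUBIC))
E
```

```text
t 7.25 pos [0.4624 0.189  0.0738] yaw -18.13 w 0.601 F [ 1.2 -0.6  0.5] q [ 0.34  0.12  2.13 -0.    0.9   0.65]
slide now-axes mm [-3.9 -1.2 -1.6] slide final-axes mm [-3.9 -1.2 -1.6] turn rotvec tool [ 0.0026 -0.0023  0.0021]
```

View pics/scene5c.png

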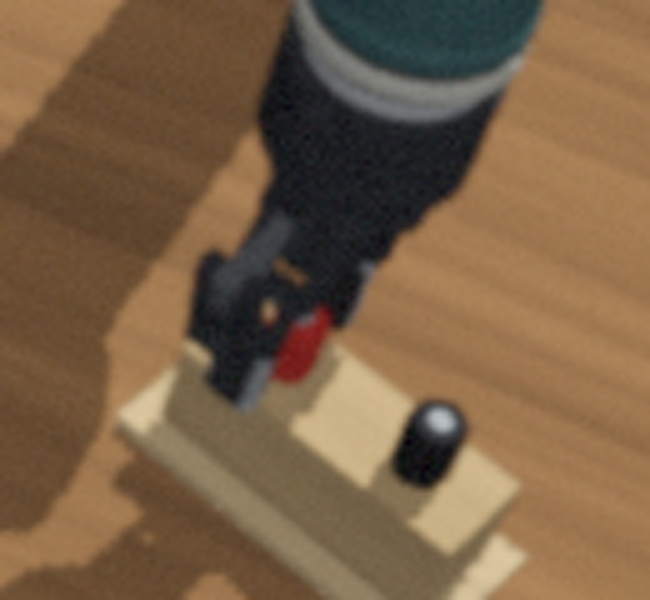

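The fingers straddle the red knob at (300,345) in the crop, and the black knob at (435,440) is clear. I'll let the arm settle before correcting.

Emit:
{"op": "jog_arm", "data": {
  "turn": [
    [0,0,0],
    [0,0,0],
    [0,0,0]
  ],
  "slide": [
    [-2,-1,-1],
    [0,0,0],
    [0,0,0]
  ],
  "grip": [60,60,60]
}}

```text
time: 7.6
tool_pos: [0.4642, 0.1925, 0.0771]
tcp_rot: [-1.04, 1.437, -1.439]
wrist_force: [0.5, 0.0, -0.9]
width: 0.597
```

```bash
python3 plan.py 0.4621 0.1932 0.075 -18
```

```text
t 7.6 pos [0.4642 0.1925 0.0771] yaw -18.15 w 0.597 F [ 0.5  0.  -0.9] q [ 0.34  0.11  2.13 -0.    0.9   0.66]
slide now-axes mm [ 0.   2.1 -2.2] slide final-axes mm [-0.   2.1 -2.2] turn rotvec tool [-0.0019 -0.0025 -0.0015]
```

Emit:
{"op": "jog_arm", "data": {
  "turn": [
    [0,0,0],
    [0,0,0],
    [0,0,0],
    [0,0,0]
  ],
  "slide": [
    [0,1,-1.5],
    [0,0,0],
    [0,0,0],
    [0,0,0]
  ],
  "grip": [45,30,24,22]
}}

```text
time: 8.0
tool_pos: [0.4617, 0.1926, 0.0749]
tcp_rot: [-1.043, 1.439, -1.439]
wrist_force: [-1.7, 0.1, 2.5]
width: 0.248
```

```bash
python3 plan.py 0.4621 0.1932 0.075 -18
```

```text
t 8.0 pos [0.4617 0.1926 0.0749] yaw -18.16 w 0.248 F [-1.7  0.1  2.5] q [0.35 0.11 2.13 0.   0.9  0.66]
slide now-axes mm [-0.7 -0.1  0.2] slide final-axes mm [-0.7 -0.1  0.2] turn rotvec tool [ 0.0002 -0.0027  0.0001]
```

Emit:
{"op": "jog_arm", "data": {
  "turn": [
    [0,0,0],
    [0,-0.143,0],
    [0,-0.143,0],
    [0,-0.143,0],
    [0,-0.143,0]
  ],
  "slide": [
    [0,0,0],
    [0,0,0],
    [0,0,0],
    [0,0,0],
    [0,0,0]
  ],
  "grip": [42,42,42,42,42]
}}

```text
time: 8.5
tool_pos: [0.4618, 0.1925, 0.0746]
tcp_rot: [-1.321, 1.015, -1.015]
wrist_force: [0.3, -0.9, 0.6]
width: 0.419
```

Emit:
{"op": "jog_arm", "data": {
  "turn": [
    [0,-0.143,0],
    [0,-0.143,0],
    [0,-0.143,0],
    [0,-0.143,0],
    [0,-0.143,0]
  ],
  "slide": [
    [0,0,0],
    [0,0,0],
    [0,0,0],
    [0,0,0],
    [0,0,0]
  ],
  "grip": [42,42,42,42,42]
}}

```text
time: 9.0
tool_pos: [0.4618, 0.1925, 0.0746]
tcp_rot: [-1.52, 0.466, -0.466]
wrist_force: [-0.8, 0.5, 0.3]
width: 0.422
```

Emit:
{"op": "jog_arm", "data": {
  "turn": [
    [0,-0.143,0],
    [0,-0.143,0],
    [0,0,0],
    [0,0,0]
  ],
  "slide": [
    [0,0,0],
    [0,0,0],
    [0,0,0],
    [0,0,0]
  ],
  "grip": [42,42,42,42]
}}

```text
time: 9.4
tool_pos: [0.4618, 0.1925, 0.0746]
tcp_rot: [-1.556, 0.25, -0.25]
wrist_force: [0.5, 0.6, -0.2]
width: 0.419
```

```bash
python3 plan.py 0.4617 0.1929 0.075 72
```

```text
t 9.4 pos [0.4618 0.1925 0.0746] yaw 71.77 w 0.419 F [ 0.5  0.6 -0.2] q [ 0.35  0.11  2.13 -0.    0.9  -0.91]
slide now-axes mm [-0.2 -0.4  0.3] slide final-axes mm [-0.2 -0.4  0.3] turn rotvec tool [ 0.0001 -0.004  -0.0001]
```

Emit:
{"op": "jog_arm", "data": {
  "turn": [
    [0,0,0],
    [0,0,0],
    [0,0,0],
    [0,0,0]
  ],
  "slide": [
    [0,0,0],
    [0,0,0],
    [0,0,0],
    [0,0,0]
  ],
  "grip": [30,24,15,15],
  "newtons": 50
}}

```text
time: 9.8
tool_pos: [0.4618, 0.1926, 0.0749]
tcp_rot: [-1.557, 0.247, -0.247]
wrist_force: [-1.1, -0.2, 0.7]
width: 0.237
```

Emit:
{"op": "jog_arm", "data": {
  "turn": [
    [0,0,0],
    [0,0,0],
    [0,0,0],
    [0,0,0],
    [0,0,0]
  ],
  "slide": [
    [0,-4,0],
    [0,-12,0],
    [0,-25,0],
    [0,-35,0],
    [0,-35,0]
  ],
  "grip": [15,15,15,15,15]
}}

```text
time: 10.3
tool_pos: [0.4614, 0.1924, 0.1873]
tcp_rot: [-1.557, 0.248, -0.247]
wrist_force: [0.8, 0.1, -0.8]
width: 0.239
```

```bash
python3 plan.py 0.5556 -0.136 0.18 72
python3 - <<'E'
from h import *
p=eyes.read_camera("scene")
save("scene6c",cv2.resize(p["img"][160:320,400:560],None,fx=4,fy=4,interpolation=cv2.INTER_CUBIC))
E
```

```text
t 10.3 pos [0.4614 0.1924 0.1873] yaw 71.96 w 0.239 F [ 0.8  0.1 -0.8] q [ 0.35 -0.02  2.04  0.    1.12 -0.91]
slide now-axes mm [ 191.3    7.3 -283.1] slide final-axes mm [ 191.1    7.3 -283.2] turn rotvec tool [ 0.0004 -0.0007 -0.0005]
```

View pics/scene6c.png

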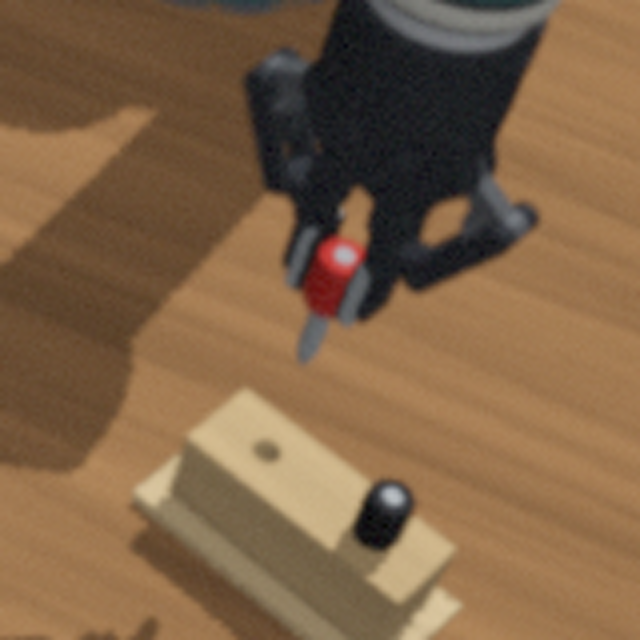

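The pin came out cleanly and hangs upright in the jaws, with its shank at (313,335). The rack hole at (268,450) is empty and the black pin hasn't moved.

Emit:
{"op": "jog_arm", "data": {
  "turn": [
    [0,0,0],
    [0,0,0],
    [0,0,0],
    [0,0,0],
    [0,0,0]
  ],
  "slide": [
    [12,0,-18],
    [24,0,-36],
    [26,0,-39],
    [26,0,-39],
    [26,0,-39]
  ],
  "grip": [15,15,15,15,15]
}}

```text
time: 10.85
tool_pos: [0.5177, -0.0069, 0.1868]
tcp_rot: [-1.556, 0.245, -0.248]
wrist_force: [-0.1, 0.5, -0.8]
width: 0.237
```

Emit:
{"op": "jog_arm", "data": {
  "turn": [
    [0,0,0],
    [0,0,0],
    [0,0,0],
    [0,0,0],
    [0,0,0]
  ],
  "slide": [
    [26,2,-39],
    [24,2,-36],
    [16,2,-22],
    [8,1,-11],
    [3,0,-4]
  ],
  "grip": [15,15,15,15,15]
}}

```text
time: 11.35
tool_pos: [0.5559, -0.1366, 0.1789]
tcp_rot: [-1.556, 0.248, -0.248]
wrist_force: [1.2, -0.2, -0.8]
width: 0.236
```

Emit:
{"op": "jog_arm", "data": {
  "turn": [
    [0,0,0],
    [0,0,0],
    [0,0,0]
  ],
  "slide": [
    [0,0,0],
    [0,0,0],
    [0,0,0]
  ],
  "grip": [15,15,15]
}}

```text
time: 11.65
tool_pos: [0.5555, -0.1343, 0.1789]
tcp_rot: [-1.556, 0.246, -0.246]
wrist_force: [0.3, 0.1, -0.0]
width: 0.238
```

```bash
python3 plan.py 0.5556 -0.136 0.14 72
python3 - <<'E'
from h import *
p=eyes.read_camera("scene")
save("scene7c",cv2.resize(p["img"][160:290,240:380],None,fx=5,fy=5,interpolation=cv2.INTER_CUBIC))
E
python3 plan.py 0.5556 -0.136 0.14 72
```

```text
t 11.65 pos [ 0.5555 -0.1343  0.1789] yaw 72.05 w 0.238 F [ 0.3  0.1 -0. ] q [-0.28  0.12  1.9   0.    1.12 -1.54]
slide now-axes mm [ 0.6 38.9 -1.6] slide final-axes mm [ 0.6 38.9 -1.6] turn rotvec tool [-0.0003  0.001  -0.0003]
t 11.7 pos [ 0.5556 -0.1344  0.1789] yaw 72.05 w 0.239 F [-1.3  1.  -0.6] q [-0.28  0.12  1.9   0.    1.12 -1.54]
slide now-axes mm [ 0.5 38.9 -1.6] slide final-axes mm [ 0.5 38.9 -1.6] turn rotvec tool [-0.0002  0.001  -0.0001]
```

View pics/scene7c.png

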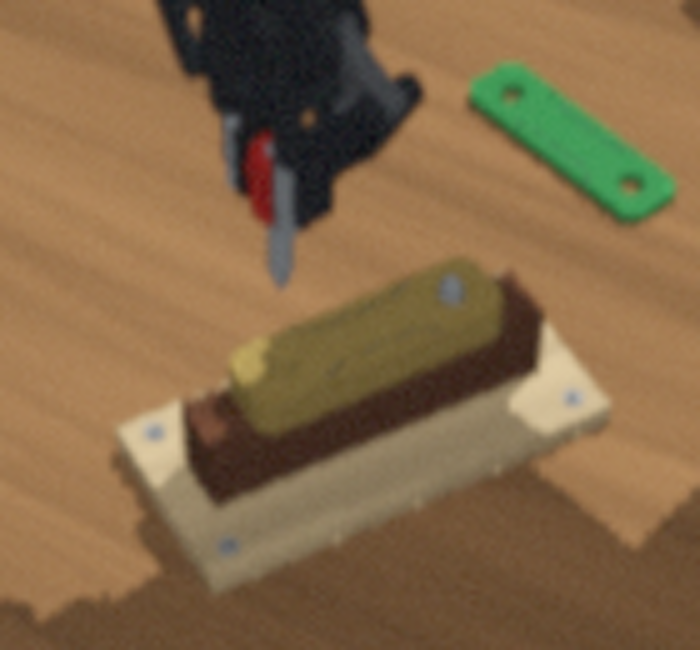

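```bash
python3 - <<'E'
from h import *
import pickle
p=pickle.load(open("scene4.pkl","rb"))
print(p["position"]) 
print("tip seen",onz(p,[(240+281/5-.4,160+284/5-.4)],.117), "hole", onz(p,[(295.96,232.87)],.068), "dowel axis top",onz(p,[(250+482/6-.4,190+164/6-.4)],.076))
print("proj of expected tip",w2px(p,[[.5556,-.1344,.117]]),"seen",240+281/5-.4,160+284/5-.4)
E
```

```text
[1.11392666 0.23137066 0.84065285]
tip seen [[ 0.55411635 -0.134338    0.117     ]] hole [[ 0.55399948 -0.13506795  0.068     ]] dowel axis top [[ 0.48760859 -0.09493096  0.076     ]]
proj of expected tip [[295.36323837 216.87263211]] seen 295.8 216.4
```

Emit:
{"op": "jog_arm", "data": {
  "turn": [
    [0,0,0],
    [0,0,0],
    [0,0,0],
    [0,0,0],
    [0,0,0]
  ],
  "slide": [
    [0.3,10,-1],
    [0,20,0],
    [0,12,0],
    [0,2,0],
    [0,0,0]
  ],
  "grip": [15,15,15,15,15]
}}

```text
time: 12.2
tool_pos: [0.5552, -0.1364, 0.1339]
tcp_rot: [-1.556, 0.248, -0.245]
wrist_force: [0.6, 0.0, -0.2]
width: 0.234
```

```bash
python3 plan.py 0.5555 -0.1355 0.085 72
python3 - <<'E'
from h import *
p=eyes.read_camera("scene")
save("scene8c",cv2.resize(p["img"][180:270,250:350],None,fx=6,fy=6,interpolation=cv2.INTER_CUBIC))
E
python3 plan.py 0.5555 -0.1355 0.085 72
```

```text
t 12.2 pos [ 0.5552 -0.1364  0.1339] yaw 71.97 w 0.234 F [ 0.6  0.  -0.2] q [-0.28  0.17  1.94  0.    1.03 -1.54]
slide now-axes mm [ 0.1 48.9  1. ] slide final-axes mm [ 0.  48.9  0.9] turn rotvec tool [ 0.     -0.0004 -0.0018]
t 12.25 pos [ 0.5558 -0.1366  0.1348] yaw 71.97 w 0.237 F [ 0.   0.7 -0.2] q [-0.28  0.17  1.94  0.    1.03 -1.54]
slide now-axes mm [-0.7 49.8  1. ] slide final-axes mm [-0.7 49.8  1. ] turn rotvec tool [ 0.     -0.0005 -0.0002]
```

View pics/scene8c.png

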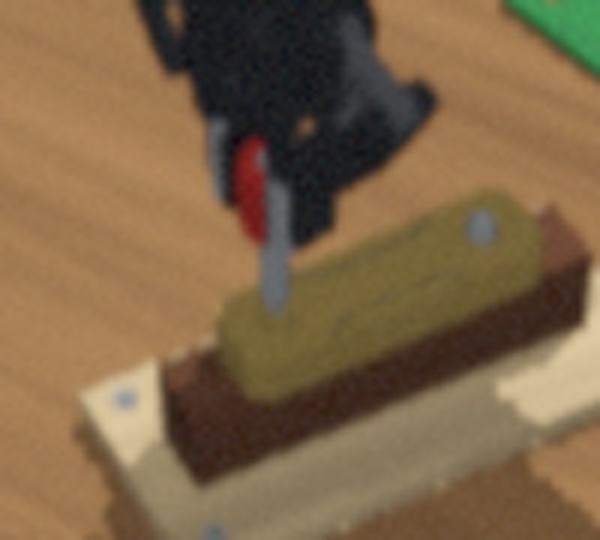

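The tip is at (296,232) full-frame, directly above the hole seen earlier at (296,233). I'll lower it in steps.

Emit:
{"op": "jog_arm", "data": {
  "turn": [
    [0,0,0],
    [0,0,0],
    [0,0,0],
    [0,0,0]
  ],
  "slide": [
    [0,3,0.6],
    [0,4,0],
    [0,4,0],
    [0,0,0]
  ],
  "grip": [15,15,15,15]
}}

```text
time: 12.65
tool_pos: [0.5555, -0.136, 0.1231]
tcp_rot: [-1.556, 0.248, -0.246]
wrist_force: [-0.3, -0.5, -0.3]
width: 0.235
```

Emit:
{"op": "jog_arm", "data": {
  "turn": [
    [0,0,0],
    [0,0,0],
    [0,0,0],
    [0,0,0]
  ],
  "slide": [
    [0,3,0],
    [0,3,0],
    [0,3,0],
    [0,0,0]
  ],
  "grip": [15,15,15,15]
}}

```text
time: 13.05
tool_pos: [0.5555, -0.136, 0.1141]
tcp_rot: [-1.557, 0.248, -0.246]
wrist_force: [-0.1, 0.4, -1.6]
width: 0.238
```

```bash
python3 plan.py 0.5555 -0.1355 0.088 72
```

```text
t 13.05 pos [ 0.5555 -0.136   0.1141] yaw 71.96 w 0.238 F [-0.1  0.4 -1.6] q [-0.28  0.19  1.95 -0.    1.   -1.54]
slide now-axes mm [-0.1 26.1  0.5] slide final-axes mm [-0.2 26.1  0.5] turn rotvec tool [ 0.0001 -0.0006 -0.0011]
```

Emit:
{"op": "jog_arm", "data": {
  "turn": [
    [0,0,0],
    [0,0,0],
    [0,0,0],
    [0,0,0],
    [0,0,0]
  ],
  "slide": [
    [0,2,0],
    [0,2,0],
    [0,2,0],
    [0,2,0],
    [0,0,0]
  ],
  "grip": [15,15,15,15,15]
}}

```text
time: 13.55
tool_pos: [0.5557, -0.136, 0.1064]
tcp_rot: [-1.557, 0.248, -0.247]
wrist_force: [-0.5, 0.4, -0.2]
width: 0.234
```

Emit:
{"op": "jog_arm", "data": {
  "turn": [
    [0,0,0],
    [0,0,0],
    [0,0,0],
    [0,0,0],
    [0,0,0]
  ],
  "slide": [
    [0,3,0],
    [0,3,0],
    [0,3,0],
    [0,3,0],
    [0,0,0]
  ],
  "grip": [15,15,15,15,15]
}}

```text
time: 14.05
tool_pos: [0.5555, -0.1364, 0.0941]
tcp_rot: [-1.557, 0.248, -0.246]
wrist_force: [-1.2, -2.3, -2.3]
width: 0.239
```

```bash
python3 plan.py 0.5555 -0.1355 0.088 72
```

```text
t 14.05 pos [ 0.5555 -0.1364  0.0941] yaw 71.97 w 0.239 F [-1.2 -2.3 -2.3] q [-0.28  0.22  1.97 -0.    0.96 -1.54]
slide now-axes mm [-0.3  6.1  0.8] slide final-axes mm [-0.3  6.1  0.8] turn rotvec tool [ 0.0005 -0.0006 -0.0007]
```

In the block with almost no force. I'll seat it.

Emit:
{"op": "jog_arm", "data": {
  "turn": [
    [0,0,0],
    [0,0,0],
    [0,0,0],
    [0,0,0],
    [0,0,0]
  ],
  "slide": [
    [0,3,0],
    [0,2,0],
    [0,2,0],
    [0,1,0],
    [0,0,0]
  ],
  "grip": [15,15,15,15,15]
}}

```text
time: 14.55
tool_pos: [0.5558, -0.1364, 0.0879]
tcp_rot: [-1.557, 0.247, -0.247]
wrist_force: [-6.6, -2.0, 10.0]
width: 0.239
```

```bash
python3 plan.py 0.5555 -0.1355 0.088 72
```

```text
t 14.55 pos [ 0.5558 -0.1364  0.0879] yaw 71.97 w 0.239 F [-6.6 -2.  10. ] q [-0.28  0.22  1.97 -0.    0.95 -1.54]
slide now-axes mm [-0.6 -0.1  0.8] slide final-axes mm [-0.6 -0.1  0.8] turn rotvec tool [ 0.0006 -0.0004 -0.0004]
```

Emit:
{"op": "jog_arm", "data": {
  "turn": [
    [0,0,0],
    [0,0,0],
    [0,0,0],
    [0,0,0],
    [0,0,0]
  ],
  "slide": [
    [0,-1,0],
    [0,0,0],
    [0,0,0],
    [0,-8,0],
    [0,-25,0]
  ],
  "grip": [28,40,60,60,60],
  "newtons": 20
}}

```text
time: 15.05
tool_pos: [0.5537, -0.1353, 0.1184]
tcp_rot: [-1.556, 0.252, -0.242]
wrist_force: [-0.3, 0.6, 0.2]
width: 0.597
```

Emit:
{"op": "jog_arm", "data": {
  "turn": [
    [0,0,0],
    [0,0,0],
    [0,0,0],
    [0,0,0],
    [0,0,0]
  ],
  "slide": [
    [0,-45,0],
    [0,-45,0],
    [0,-20,40],
    [0,0,48],
    [0,0,48]
  ],
  "grip": [60,60,60,60,60]
}}

```text
time: 15.55
tool_pos: [0.5995, -0.0058, 0.2335]
tcp_rot: [-1.556, 0.245, -0.252]
wrist_force: [0.6, 0.2, -0.9]
width: 0.6
```

Emit:
{"op": "jog_arm", "data": {
  "turn": [
    [0,0,0],
    [0,0,0],
    [0,0,0],
    [0,0,0],
    [0,0,0]
  ],
  "slide": [
    [0,0,48],
    [0,0,48],
    [0,0,48],
    [0,0,30],
    [0,0,0]
  ],
  "grip": [60,60,60,60,60]
}}

```text
time: 16.05
tool_pos: [0.6527, 0.1631, 0.231]
tcp_rot: [-1.555, 0.243, -0.244]
wrist_force: [-0.4, -0.2, -0.4]
width: 0.598
```

```bash
python3 - <<'E'
from h import *
for n in ["scene","top"]:
    p=eyes.read_camera(n); save(n+"9",p["img"])
    c=p["img"][180:290,240:380] if n=="scene" else p["img"][200:310,285:400]
    save(n+"9c",cv2.resize(c,None,fx=5,fy=5,interpolation=cv2.INTER_CUBIC))
    im=p["img"].astype(int); M=wmap(p); red=(im[...,0]>110)&(im[...,1]<70)&(im[...,2]<70); red[:, :250]=0; red[:,400:]=0
    print(n,red.sum(),np.percentile(M[red],[5,50,95],axis=0).round(4).tolist() if red.any() else "")
st=bot.read_state(); print(st["time"],st["tool_pos"],st["wrist_force"])
E
```

```text
scene 112 [[0.5528, -0.141, 0.0727], [0.5627, -0.131, 0.0875], [0.566, -0.1256, 0.0997]]
top 90 [[0.4986, -0.1447, 0.0496], [0.5541, -0.1341, 0.0978], [0.5785, -0.1062, 0.1016]]
16.15 [0.65181777 0.15935123 0.23072756] [-0.47743556 -0.40131675 -1.36817467]
```

View pics/scene9c.png

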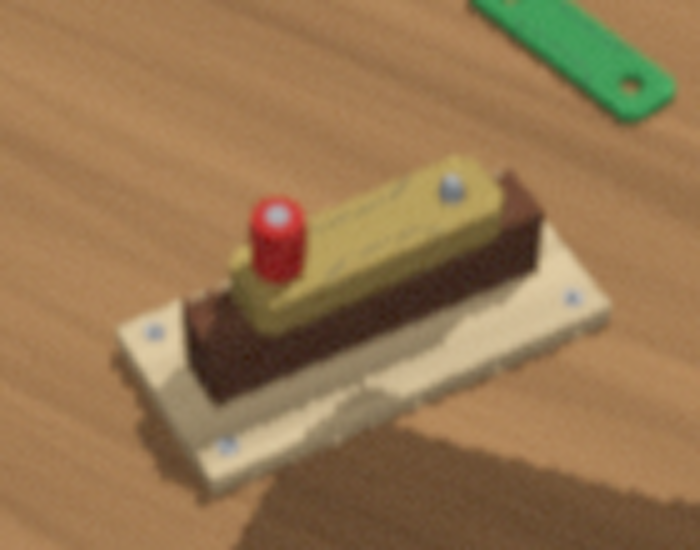

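View pics/top9.png

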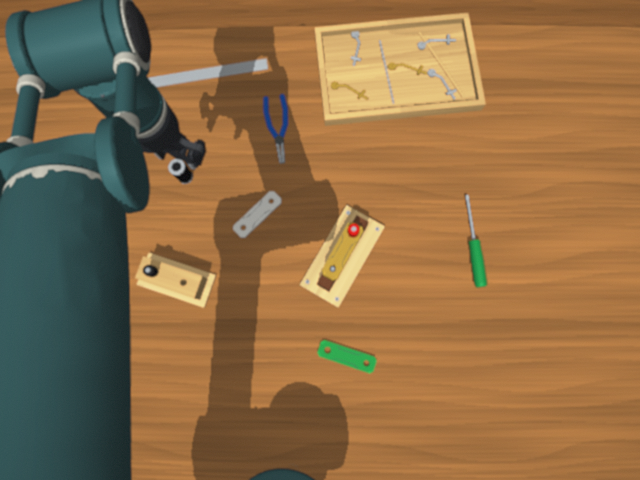

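View pics/scene9.png

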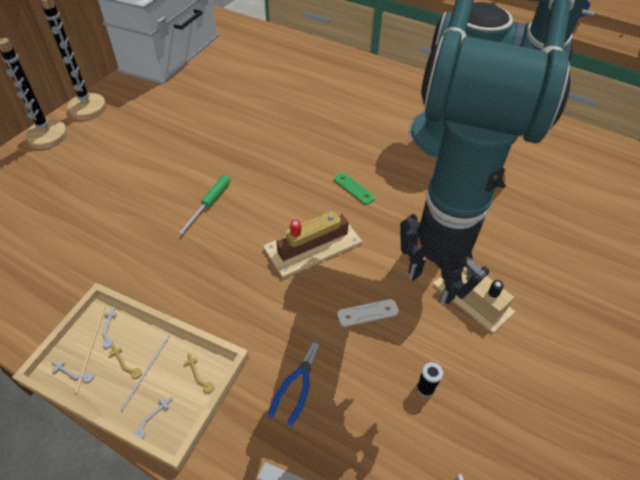

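The red knob sits flat on the squared pack at (278,240) in the crop. Its top measures about 98 mm, which is the expected fully-home height. The black pin, tools and barrel are where they started, and the arm is clear.

```bash
python3 -c "
from workcell import bot
print(bot.finish_job())"
```

```text
the job is handed in; nothing more can be done
None
```

The three plates are squared up and the red-knobbed pin is fully home through all of them into the block. I handed the job in at about 16 s of the 54 s allowed.

**What I did:** I squeezed the fanned plates flush with the jaws. I then gripped the red pin in two directions at right angles to centre it, carried it over, and lowered it in steps.

**Last checks:**
- **Seating:** the gripper stopped at 87.9 mm with 10 N of upward force, where fully home was worked out as 87.9 mm. The top of the knob then measured about 98 mm, as it should.
- **Other items:** in the final pictures the plates are flush. The black pin, tools, barrel and look-alike plates are where they started. The gripper is clear of everything.

**What disagreed:**
- **Cameras:** the two cameras differed by about 2 mm on the jig's position. I settled it by comparing the pin tip in the picture with the measured arm position.
- **Squeezing:** while closing on the plates, the force readings showed up to about 16 N upward and 12 N sideways, and the arm shifted about 5 mm. I relieved that before letting go, and afterwards the hole measured within about 1 mm of centre (sideways) against each camera's own fit of the jig.

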